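Open the slide-drying cabinet and hold its gate wide

TASK

Slide the blue slide-rack carriage along its rail, away from the gate's hinge side, until it is fully home against the far rubber stop, so that the gate can swing. Then squeeze the red catch on top of the cabinet fully shut, both tabs, and after it the blue catch in the same way; leave both squeezed. Then take the gate by its black upright post, swing it out past its detent to wide open, and finish while still holding it there by the post (it swings back if let go); leave the bottle, the slide box and the beaker alone.

Things in the scene. Friction and masses are not known exactly. Their poses are not given: they have to be found in the camera images.
- cabinet: White fixed cabinet, 160 deep (its x), 232 wide (y), top 100 mm above the bench. Origin on the bench under the box's centre; -x is its front (gate side, towards the robot), +y its hinge side. A rail runs along y at x = -155 mm, to a rubber end stop (28 mm high) at y = -186 mm. A steel detent bracket stands out at the hinge side to y = +175 mm, below 100 mm.
- carriage (a joint): Position of the blue slide-rack carriage on its rail, in m: 0 to 0.150; grows along the cabinet's -y; 0.150 is home against the end stop. Dry friction about 2 N, light damping; stays where it is left. Until it is home it stands in the gate's way.
- carriage_grip (a point): Point on the carriage's black upright grip plate, 100 mm above the bench. The plate is 14 mm thick along the cabinet's y (the sliding direction), 24 mm wide along x, its top 118 mm above the bench; the carriage below it (slides included) is 60 mm long along y and 63 mm high. Axes as the cabinet's.
- red_grip (a point): Middle of the red catch, 126 mm above the bench: two upright red tabs facing each other along the cabinet's y, each 28 mm wide (x), 7 mm thick, from 104 to 140 mm above the bench. Outer faces 40 mm apart open, 24 mm squeezed shut, equally about this point. Barbs at the tabs' front lock the gate until squeezed. Red and blue may be in either of two places, 80 mm apart along y. Axes as the cabinet's.
- red_left (a joint): Inward travel of the red catch's left (+y) tab, in m: 0 open, 0.008 squeezed shut. Stiff (3 N of friction), stays where it is pushed.
- red_right (a joint): The same for the red catch's right (-y) tab, which travels to +y.
- blue_grip (a point): Middle of the blue catch, 126 mm above the bench; same build, sizes and axes as the red one, with blue tabs.
- blue_left (a joint): Inward travel of the blue catch's left (+y) tab, in m: 0 open, 0.008 squeezed shut. Stiff (3 N of friction), stays where it is pushed.
- blue_right (a joint): The same for the blue catch's right (-y) tab, which travels to +y.
- gate (a joint): Angle of the gate (clear panel, grey frame, reaching 220 mm from the hinge, top edge 100 mm high with steel lugs to 121 mm), rad: 0 shut, 1.45 at its stop; wide is 1.2 or more. Opens towards the robot, clockwise from above. A spring pulls it shut (2 N at the post at 0.7 rad, 4 N when wide); a roller detent adds up to about 3 N from 0.45 to 0.7 rad, and then holds back its return. Let go, it swings back.
- gate_hinge (a point): Point on the gate's upright hinge axis, 130 mm above the bench (fixed to the cabinet, with the cabinet's axes).
- gate_post: Black upright round post (a sleeve that turns freely on its own axis) standing on the gate's top edge, 180 mm from the hinge axis: 14 mm in diameter, from 100 to 155 mm above the bench. Origin at its foot, z up. It moves with the gate.
- post_grip (a point): Point on the axis of that post, 130 mm above the bench, where to grip it.
- oil_bottle: Bystander: amber bottle, 42 mm in diameter, 85 mm high; origin at the centre of its underside.
- slide_box: Bystander: closed white slide box, 85 x 100 x 32 mm high; origin at the centre of its underside.
- beaker: Bystander: small clear beaker, 56 mm in diameter, 65 mm high; origin at the centre of its underside.

How it is judged (in metres and radians):
On the way, in this order (a step that is already met when the one before it is completed fails the run):
1. the carriage is home against the end stop (value of joint carriage above 0.145 m), for 0.2 s.
2. both tabs of the red catch are squeezed shut (value of joint each of red_left, red_right above 0.006 m), for 0.2 s.
3. both tabs of the blue catch are squeezed shut (value of joint each of blue_left, blue_right above 0.006 m), for 0.2 s.
4. the gate is swung past its detent (value of joint gate above 1.05 rad), for 0.1 s.
At the end, for the whole second after the job is handed in: The gate stands at 1.15 rad or wider and still (under 0.15 rad/s), held by the fingers on its black post (over 1 N); the carriage is within 7 mm of its end stop; all four catch tabs are squeezed in by at least 5.5 of their 8 mm; the bottle, slide box and beaker are within 20 mm of where they stood (value of joint gate above 1.15 rad and velocity of joint gate between -0.15 and 0.15 rad/s and contact force between the fingers and gate_post above 1 N and value of joint carriage above 0.143 m and value of joint each of red_left, red_right, blue_left, blue_right above 0.0055 m and distance of each of oil_bottle, slide_box, beaker from where it was at the start of the episode below 0.02 m); the arm keeps its last pose, push and grip.
It fails at once if the blue catch is worked before the red one is squeezed (value of joint any of blue_left, blue_right above 0.004 m and value of joint any of red_left, red_right below 0.005 m).
It fails at once if a bystander is pushed away or knocked over (distance of any of oil_bottle, slide_box, beaker from where it was at the start of the episode above 0.03 m or angle between any of oil_bottle, beaker's own z axis and vertical above 0.6 rad).
It also fails if it takes over 58 s, if anything falls off the work surface, if the arm or the gripper's body presses on something with over 40 N, if the wrist force passes 120 N, or if a joint passes its speed limit or range.

ROBOT

A 6-joint arm with a two-finger parallel gripper is mounted at the origin on the work surface. World frame = base frame: x ahead of the robot, y to its left, z up, the work surface at z = 0. Lengths are in m, angles in degrees, forces in N, time in s.
With the tool pointing down it reaches from about 0.25 to 0.775 m from the base axis. Payload 4 kg.
Tool frame: the origin (TCP) lies at the very end of the fingers, on their centre line; the grasp point (between the pads) lies 19 mm behind it (ctrl.grasp_offset is the distance from the TCP to the grasp point, in m); y points along the fingers, x is the direction in which the jaws open and shut, and the axes are right-handed (so a half turn about y gives the same grasp; the last joint's range is limited). The gripper opens to 85 mm and grips with 20 to 120 N. Pads are 22 mm wide; open, the fingers measure 114 mm over their backs; the gripper's body (76 mm by 85 mm) begins 54 mm behind the grasp point. The pads swing forward as they close: fully open they stand 13 mm farther back than shut.
Start: joints at [-78.787, 4.996, 78.535, -0, 96.463, -5.907], TCP at [0.162, -0.526, 0.231] pointing down, gripper open.
Joint ranges: [-177.83, 177.83], [-43.37, 116.18], [15.69, 146.23], [-61.86, 241.86], [9.47, 152.12], [-147.06, 147.06]. Speed limits (degrees/s): [159.86, 159.86, 180, 180, 180, 180].

INTERFACE

Orientations are given as [roll, pitch, yaw] about the fixed x, y, z axes, in that order (R = Rz(yaw) Ry(pitch) Rx(roll)).
In Python, from station import ctrl gives the robot as it stands. The module is installed in compiled form; this text tells all that it offers.
- The arm moves only by the shell command python3 -m handwheel 'ROWS' [FORCE]. ROWS is text: rows parted by semicolons, each of 7 numbers parted by spaces: the turn, a rotation vector about the tool's x, y, z normalised to -1 to 1, where 1 is 90 degrees, then the shift along the tool's x, y, z normalised to -1 to 1, where 1 is 500 mm, then the opening, from 0 (shut) to 1 (fully open). In form: rx ry rz tx ty tz jaw; .... A call has 1 to 12 rows; each row shifts and turns the commanded pose from where the row before left it, along the tool's axes as they then stand; what a row does not reach is not made up. A row lasts 1/10 s, in which the tool goes at most 50 mm and 8.59 degrees, less where a joint would pass 70% of its speed; a pose out of reach is approached as far as the arm can. A call with a number of a shift or a turn outside -1 to 1 is refused whole. A call with a gripper value outside its range is refused whole. The fingers move at their own pace and stop on an object; FORCE is the grip in N (left out, the last holds). Time passes only in rows, so rows that do not move let the fingers close. It gives the time, the measured TCP pose, the force and the opening at its end, in the units of the state.
- ctrl.get_state(): the state, without advancing time (a new reading comes with each control period).
- ctrl.snapshot(name): name is "side" or "top"; returns a dict with "color" (384x512x3 uint8, red, green, blue), "z_map" (384x512 float32, m along the optical axis (not along the pixel's ray), 0 where there is no reading), "fx", "fy", "cx", "cy" (pixels), "D" ([k1, k2, p1, p2, k3] as OpenCV has them; the pictures are not rectified), "rvec" (rotation vector, rad) and "tvec" (3), from world to camera coordinates, as OpenCV has them. Camera axes: x right, y down, z forward; pixel columns grow to the right and rows downward; lengths in m; the calibration is good to about 2 mm. A picture is of the moment at which its call begins.
- ctrl.sign_off(): hands the job in, once; it reports no verdict.
The state is a dict: "t": time; "qpos": joint angles; "qd": joint speeds; "joint_torque": joint torques, N m; "eef_pos": TCP position; "orientation": TCP orientation; "force": force on the tool from outside, world axes, zero at the start; "wrist_torque": the same for the moment, N m; "finger_gap": opening from 0.0 (shut) to 1.0 (fully open).
Only numpy, scipy, OpenCV 4.12 (cv2) and the standard library are available. Lean on these libraries where they do the work, as an engineer would, in place of code of your own. Each camera call takes 0.05 s, during which the arm holds its last target. There are 200 camera calls.

## Working session

There is one attempt and no reset: what is moved stays moved. The work goes in short steps, Python scripts to look and compute and a shell command to move; the robot and the scene stay as the last step left them, time stands still between calls to the robot, and variables do not carry over. Pictures are saved under pics/ and viewed, about 8 in all and at most 12, crops included, and the job is handed in when it is done.

```bash
mkdir -p pics; cat > h.py <<'E'
import numpy as np,cv2
from station import ctrl
def snap(n,f=None):
    s=ctrl.snapshot(n)
    np.savez(f'{n}.npz',**s)
    if f: cv2.imwrite(f'pics/{f}.png',s['color'][:,:,::-1])
    return s
def cloud(s):
    h,w=s['z_map'].shape
    K=np.array([[s['fx'],0,s['cx']],[0,s['fy'],s['cy']],[0,0,1.]])
    u,v=np.meshgrid(np.arange(w),np.arange(h))
    p=cv2.undistortPoints(np.stack([u,v],-1).reshape(-1,1,2).astype(float),K,np.array(s['D'],float)).reshape(h,w,2)
    z=s['z_map'][...,None]
    c=np.concatenate([p*z,z],-1)
    R=cv2.Rodrigues(np.array(s['rvec'],float))[0]
    P=(c-np.array(s['tvec']).reshape(3))@R
    P[s['z_map']<=0]=np.nan
    return P
E
python3 - <<'E'
from h import *
a=snap('side','s1');b=snap('top','t1')
im=np.hstack([a['color'],b['color']])[:,:,::-1]
for s in(a,b): 
    R=cv2.Rodrigues(np.array(s['rvec'],float))[0];print(-R.T@np.array(s['tvec']).reshape(3),R[2])
print(ctrl.get_state())
E
```

```text
[0.39756484 0.67402981 0.59116274] [ 0.2105401  -0.7899944  -0.57583132]
[ 0.44416578 -0.01893142  1.05209274] [ 0.13535527  0.00525579 -0.99078319]
{'t': 0.1, 'qpos': array([-7.87889058e+01,  5.03611824e+00,  7.86164842e+01, -2.72681728e-04,
        9.64626592e+01, -5.90811958e+00]), 'qd': array([ 0.01427427, -0.03058274, -0.17579954,  0.07366923,  0.02604574,
        0.10566988]), 'joint_torque': array([ 2.78703279e-03, -3.53013575e+01, -3.14218712e+01, -7.33420211e-05,
        7.95164524e-03, -1.02119060e-07]), 'eef_pos': array([ 0.16179671, -0.52519549,  0.23024078]), 'orientation': array([-89.98840527,   0.11467732, -72.88080499]), 'force': array([-1.05656385, -1.19436918,  0.305691  ]), 'wrist_torque': array([ 0.01644465, -0.01167742, -0.01453666]), 'finger_gap': 0.999387109155845}
```

View pics/t1.png

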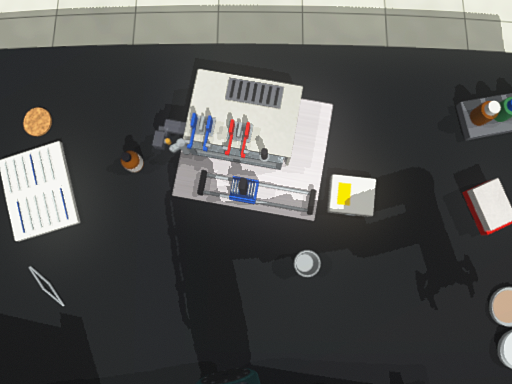

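View pics/s1.png

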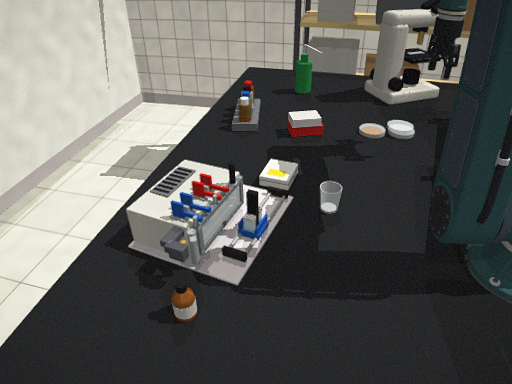

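```bash
python3 - <<'E'
from h import *
for n in('top','side'):
    s=np.load(n+'.npz');P=cloud(s);c=s['color'].astype(int);r,g,b=c[...,0],c[...,1],c[...,2]
    X,Y,Z=P[...,0],P[...,1],P[...,2]
    box=(X>.25)&(X<.8)&(Y>-.3)&(Y<.35)
    def rep(l,m):
        q=P[m&box]
        if len(q)<4: print(n,l,len(q));return
        rc=cv2.minAreaRect(q[:,:2].astype(np.float32)*1000)
        print(n,l,len(q),'mean',q.mean(0).round(4),'zmax',q[:,2].max().round(3),'rect',np.round(rc[0],1),np.round(rc[1],1),round(rc[2],1))
    red=(r>120)&(g<70)&(b<70);blue=(b>90)&(r<70)&(b-g>30)
    rep('red',red&(Z>.1));rep('blue',blue&(Z>.1));rep('redtop',red&(Z>.13));rep('bluetop',blue&(Z>.13))
    rep('blue low',blue&(Z<.09))
    dark=c.max(-1)<60
    rep('posttop',dark&(Z>.14)&(Z<.165)&(X>.4)); rep('post',dark&(Z>.125)&(Z<.165)&(X>.4))
    rep('platetop',dark&(Z>.108)&(Z<.124)&(X>.35)&(X<.55));rep('plate',dark&(Z>.08)&(Z<.124)&(X>.35)&(X<.5))
    rep('cab',(c.min(-1)>130)&(Z>.094)&(Z<.104))
    rep('sbox',(c.min(-1)>100)&(Z>.024)&(Z<.04)&(Y<-.1)); rep('beaker',(Z>.05)&(Z<.075)&(X<.4)&(Y<0)); rep('bottle',(Z>.03)&(Z<.1)&(Y>.16)&(X<.6)&(r-b>20))
E
```

```text
top red 204 mean [0.6781 0.0287 0.1272] zmax 0.143 rect [675.6  28.8] [40.6 67.1] 80.3
top blue 252 mean [0.6937 0.1067 0.1254] zmax 0.144 rect [689.5 107.2] [41.5 68.2] 79.8
top redtop 87 mean [0.6956 0.0245 0.1384] zmax 0.143 rect [696.2  25. ] [39.6 24.9] 79.0
top bluetop 88 mean [0.7094 0.1024 0.1382] zmax 0.144 rect [710.3 103.4] [38.6 25.9] 79.9
top blue low 261 mean [0.5742 0.0173 0.0301] zmax 0.047 rect [582.9  18.2] [58.5 50.1] 80.2
top posttop 0
top post 1
top platetop 0
top plate 0
top cab 5255 mean [0.7233 0.0093 0.0997] zmax 0.104 rect [729.9  32.7] [262.1 175.6] 82.4
top sbox 1432 mean [ 0.5716 -0.2269  0.0309] zmax 0.038 rect [ 533.6 -171.9] [125.1 262.1] 37.1
top beaker 23 mean [ 0.3987 -0.1193  0.0619] zmax 0.066 rect [ 398.7 -119. ] [ 2.2 27.1] 0.4
top bottle 0
side red 171 mean [0.6784 0.0266 0.1225] zmax 0.139 rect [677.5  28.6] [44.4 68.8] 81.6
side blue 447 mean [0.6988 0.107  0.1214] zmax 0.139 rect [691.  105.7] [45.  69.4] 80.3
side redtop 47 mean [0.6968 0.0255 0.1371] zmax 0.139 rect [697.9  24.1] [38.9 25.7] 80.4
side bluetop 108 mean [0.7109 0.1048 0.1355] zmax 0.139 rect [712.4 103.3] [40.2 26.9] 79.7
side blue low 294 mean [0.5775 0.0316 0.025 ] zmax 0.043 rect [584.5  13.1] [70.8 51.7] 80.9
side posttop 46 mean [ 0.645  -0.0255  0.1484] zmax 0.154 rect [645.4 -26.5] [13.9 13.5] 18.0
side post 74 mean [ 0.6441 -0.025   0.1425] zmax 0.154 rect [645.4 -26.5] [13.9 13.5] 18.0
side platetop 0
side plate 0
side cab 1806 mean [0.7346 0.0238 0.0981] zmax 0.104 rect [711.6  27.6] [244.5 221.1] 80.1
side sbox 592 mean [ 0.5569 -0.2111  0.03  ] zmax 0.04 rect [ 506. -196.] [118.5 263.3] 65.7
side beaker 13 mean [ 0.3982 -0.1189  0.0601] zmax 0.064 rect [ 397.8 -120.7] [21.7  3.6] 89.0
side bottle 0
```

```bash
python3 - <<'E'
from h import *
ex=np.array([.984,-.178]);ey=np.array([.178,.984]);red=np.array([.697,.0246])
for n in('top','side'):
    s=np.load(n+'.npz');P=cloud(s);c=s['color'].astype(int)
    X,Y,Z=P[...,0],P[...,1],P[...,2]
    d=P[...,:2]-red;cx=d@ex;cy=d@ey
    # low profile z slices in front region
    for l,m in (('plate',(Z>.085)&(Z<.125)&(cx<-60e-3)&(cx>-.2)&(abs(cy)<.2)),('post',(Z>.125)&(Z<.165)&(cx<-.02)&(cx>-.09)&(cy<-.02)),('stops',(Z>.015)&(Z<.035)&(cx<-.06)&(cx>-.2)&(cy<-.1)),('cabtop',(Z>.094)&(Z<.106)&(cx>-.02)&(abs(cy)<.3)),('hingeside',(Z>.06)&(cy>.11)&(cy<.2)&(abs(cx)<.1))):
        if m.sum()<3: print(n,l,m.sum());continue
        f=lambda a:np.percentile(a[m],[1,10,50,90,99]).round(4)
        print(n,l,m.sum(),'cx',f(cx),'cy',f(cy),'z',f(Z),'xy',np.nanmedian(X[m]).round(4),np.nanmedian(Y[m]).round(4),'rgb',np.median(c[m],0))
E
python3 - <<'E'
import cv2,numpy as np
a=cv2.imread('pics/t1.png')[55:230,110:390];b=cv2.imread('pics/s1.png')[150:300,110:350]
a=cv2.resize(a,(640,400),interpolation=2)
cv2.imwrite('pics/c1.png',a)
E
```

```text
top plate 122 cx [-0.1209 -0.1203 -0.1075 -0.0611 -0.0601] cy [-0.0341 -0.0333 -0.0259  0.161   0.1757] z [0.0861 0.0916 0.1164 0.119  0.1212] xy 0.5869 0.0197 rgb [63.5 62.  65. ]
top post 54 cx [-0.0495 -0.0488 -0.0454 -0.0393 -0.0367] cy [-0.0663 -0.0648 -0.0599 -0.0545 -0.0537] z [0.1281 0.1365 0.1537 0.1564 0.1579] xy 0.6417 -0.0265 rgb [71.5 69.5 70. ]
top stops 1554 cx [-0.1315 -0.1183 -0.0925 -0.0676 -0.0608] cy [-0.6238 -0.3152 -0.2616 -0.1792 -0.1154] z [0.0152 0.0205 0.0304 0.0332 0.0348] xy 0.5571 -0.2161 rgb [180. 180. 171.]
top cabtop 6328 cx [-0.0187 -0.0055  0.0539  0.1106  0.1238] cy [-0.1121 -0.0935 -0.0046  0.094   0.1175] z [0.0954 0.0975 0.1002 0.1039 0.1057] xy 0.7503 0.01 rgb [226. 226. 216.]
top hingeside 900 cx [-0.0619 -0.0554 -0.023   0.0405  0.0934] cy [0.1104 0.113  0.136  0.1692 0.178 ] z [0.0709 0.0874 0.0949 0.1009 0.1033] xy 0.699 0.1641 rgb [100. 101. 108.]
side plate 217 cx [-0.1197 -0.1184 -0.1054 -0.0608 -0.0601] cy [-0.0335 -0.0293 -0.022   0.1668  0.1757] z [0.0855 0.0882 0.1    0.1157 0.1171] xy 0.5888 0.0221 rgb [23. 23. 26.]
side post 116 cx [-0.0862 -0.069  -0.0447 -0.0364 -0.026 ] cy [-1.6229 -1.6147 -0.0601 -0.0546 -0.0534] z [0.1259 0.1305 0.1494 0.1607 0.164 ] xy 0.6412 -0.0264 rgb [31.  30.  32.5]
side stops 767 cx [-0.1895 -0.1231 -0.0947 -0.0677 -0.0607] cy [-1.079  -0.5805 -0.2532 -0.1793 -0.1678] z [0.0154 0.0183 0.0288 0.0312 0.0339] xy 0.5545 -0.2083 rgb [153. 143. 116.]
side cabtop 2800 cx [-0.0185 -0.0047  0.0667  0.1111  0.1242] cy [-0.1116 -0.0891  0.0234  0.1059  0.1166] z [0.0954 0.0969 0.0984 0.1029 0.1051] xy 0.7646 0.0402 rgb [230. 228. 216.]
side hingeside 1440 cx [-0.0616 -0.057  -0.0161  0.0732  0.0981] cy [0.1107 0.1144 0.1249 0.1762 0.1781] z [0.0614 0.0717 0.0904 0.0984 0.1002] xy 0.7067 0.1521 rgb [108. 107. 105.]
```

View pics/c1.png

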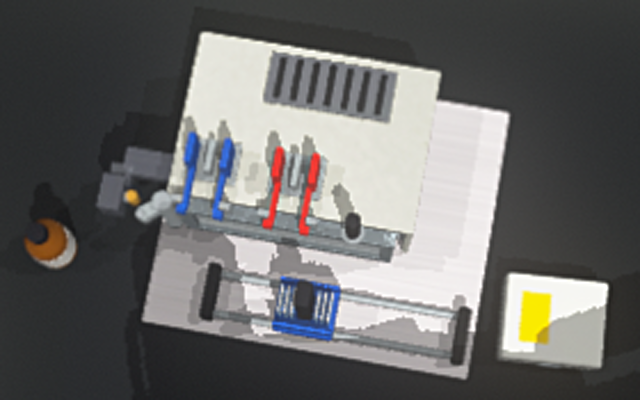

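```bash
python3 -m handwheel '0 0.076 0 0 0 0 0; 0 0.076 0 0 0 0 0; 0 0.076 0 0 0 0 0; 0 0.076 0 0 0 0 0; 0 0 0 -0.0723 0 0.0354 0; 0 0 0 -0.0723 0 0.0354 0; 0 0 0 -0.0723 0 0.0354 0; 0 0 0 -0.0723 0 0.0354 0; 0 0 0 -0.0723 0 0.0354 0; 0 0 0 -0.0723 0 0.0354 0; 0 0 0 -0.0723 0 0.0354 0; 0 0 0 -0.0723 0 0.0354 0' 40
python3 -m handwheel '0 0 0 -0.0723 0 0.0354 0; 0 0 0 -0.0723 0 0.0354 0; 0 0 0 -0.0723 0 0.0354 0; 0 0 0 -0.0723 0 0.0354 0; 0 0 0 -0.0723 0 0.0354 0; 0 0 0 -0.0723 0 0.0354 0; 0 0 0 -0.0723 0 0.0354 0; 0 0 0 -0.0723 0 0.0354 0; 0 0 0 -0.0723 0 0.0354 0; 0 0 0 -0.0723 0 0.0354 0; 0 0 0 0 0 0 0; 0 0 0 0 0 0 0' 40
cat >> h.py <<'E'
ex=np.array([.984,-.178]);ey=np.array([.178,.984]);red=np.array([.697,.0246])
def st():
    s=ctrl.get_state();d=s['eef_pos'][:2]-red
    print('t',s['t'],'cx,cy',(d@ex).round(4),(d@ey).round(4),'z',s['eef_pos'][2].round(4),'rpy',s['orientation'].round(1),'F cab',(s['force'][:2]@ex).round(1),(s['force'][:2]@ey).round(1),s['force'][2].round(1),'gap',round(s['finger_gap'],3))
E
python3 -c "from h import *;st()"
```

```text
t: 1.3
eef_pos: [0.3531, -0.2646, 0.2309]
orientation: [-90.0, 0.0, -100.3]
force: [1.2, -0.3, -1.0]
finger_gap: 0.003
t: 2.5
eef_pos: [0.5909, 0.0586, 0.23]
orientation: [-90.1, -0.1, -100.2]
force: [-0.2, -0.9, -0.3]
finger_gap: 0.004
t 2.5 cx,cy -0.1105 0.0145 z 0.23 rpy [-9.010e+01 -1.000e-01 -1.002e+02] F cab -0.1 -0.9 -0.3 gap 0.004
```

```bash
python3 -m handwheel '0 0 0 0 0.0725 0 0; 0 0 0 0 0.0725 0 0; 0 0 0 0 0.0725 0 0; 0 0 0 0 0.0725 0 0; 0 0 0 0 0 0 0; 0 0 0 0.03 0 0 0; 0 0 0 0.03 0 0 0; 0 0 0 0.03 0 0 0'; python3 -c "from h import *;st()"
python3 -m handwheel '0 0 0 0.03 0 0 0; 0 0 0 0.03 0 0 0; 0 0 0 0.03 0 0 0; 0 0 0 0.03 0 0 0;0 0 0 0.03 0 0 0'; python3 -c "from h import *;st()"
```

```text
t: 3.3
eef_pos: [0.5843, 0.0124, 0.0892]
orientation: [-89.7, 0.1, -100.3]
force: [0.9, 2.8, -0.2]
finger_gap: 0.001
t 3.3 cx,cy -0.1087 -0.032 z 0.0892 rpy [-8.970e+01  1.000e-01 -1.003e+02] F cab 0.4 2.9 -0.2 gap 0.001
t: 3.8
eef_pos: [0.5697, -0.0613, 0.0865]
orientation: [-90.0, -0.0, -100.2]
force: [2.5, 1.7, 1.5]
finger_gap: -0.002
t 3.8 cx,cy -0.1099 -0.1072 z 0.0865 rpy [ -90.    -0.  -100.2] F cab 2.1 2.1 1.5 gap -0.002
```

Pushing about 2–3 N, as expected. Continue gently to the stop.

```bash
for i in 1; do python3 -m handwheel '0 0 0 0.02 0 0 0; 0 0 0 0.016 0 0 0; 0 0 0 0 0 0 0' >/dev/null; python3 -c "from h import *;st()"; python3 -m handwheel '0 0 0 0.01 0 0 0; 0 0 0 0.006 0 0 0; 0 0 0 0 0 0 0'>/dev/null; python3 -c "from h import *;st()"; done
```

```text
t 4.1 cx,cy -0.1106 -0.1255 z 0.0858 rpy [-9.010e+01 -1.000e-01 -1.003e+02] F cab 0.1 0.1 -0.7 gap -0.001
t 4.4 cx,cy -0.1108 -0.1271 z 0.0858 rpy [ -90.1    0.5 -100.1] F cab 0.2 13.3 1.8 gap 0.002
```

```bash
python3 -m handwheel '0 0 0 0 0 0 0; 0 0 0 0 0 0 0; 0 0 0 -0.03 0 0 0; 0 0 0 0 -0.08 0 0; 0 0 0 0 -0.08 0 0; 0 0 0 0 -0.08 0 0; 0 0 0 -0.058 0 0.055 0.65; 0 0 0 -0.058 0 0.055 0.65; 0 0 0 -0.058 0 0.055 0.65; 0 0 0 -0.059 0 0.055 0.65; 0 0 0 0 0 0 0.65; 0 0 0 0 0 0 0.65' 
python3 - <<'E'
from h import *
st();s=snap('side','s2');t=snap('top','t2')
im=np.hstack([cv2.resize(s['color'][140:300,110:350],(480,320)),cv2.resize(t['color'][50:250,150:350],(320,320))])
cv2.imwrite('pics/c2.png',im[:,:,::-1])
for s in(s,t):
    P=cloud(s);Z=P[...,2];d=P[...,:2]-red;cx=d@ex;cy=d@ey
    m=(Z>.085)&(Z<.122)&(cx<-.09)&(cx>-.13)&(abs(cy)<.25)
    print(m.sum(),np.percentile(cy[m],[2,50,98]).round(4) if m.sum() else '')
E
```

```text
t: 5.6
eef_pos: [0.6966, 0.025, 0.2043]
orientation: [-90.2, -0.1, -100.2]
force: [1.0, -1.0, 0.4]
finger_gap: 0.651
t 5.6 cx,cy -0.0004 0.0003 z 0.2043 rpy [-9.020e+01 -1.000e-01 -1.002e+02] F cab 1.2 -0.8 0.4 gap 0.651
146 [-0.1517 -0.1412 -0.1381]
125 [-0.152  -0.1427  0.2413]
```

View pics/c2.png

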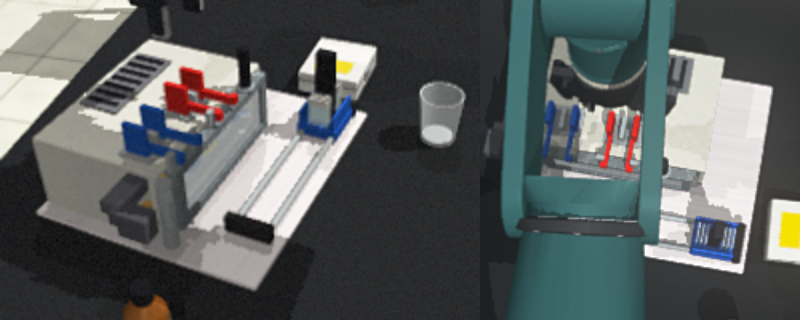

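```bash
python3 -m handwheel '0 0 0 0 0.0633 0 0.65; 0 0 0 0 0.0633 0 0.65; 0 0 0 0 0.0633 0 0.65; 0 0 0 0 0 0 0.65;0 0 0 0 0 0 0.65' >/dev/null; python3 -c "from h import *;st()"
python3 -m handwheel '0 0 0 0 0 0 0;0 0 0 0 0 0 0;0 0 0 0 0 0 0;0 0 0 0 0 0 0;0 0 0 0 0 0 0;0 0 0 0 0 0 0' 40 >/dev/null; python3 -c "from h import *;st()"
```

```text
t 6.2 cx,cy -0.0007 -0.0014 z 0.112 rpy [ -90.    -0.  -100.3] F cab 0.4 0.4 0.4 gap 0.653
t 6.8 cx,cy 0.0014 -0.0017 z 0.1167 rpy [-8.960e+01 -1.000e-01 -1.003e+02] F cab -2.2 -4.4 8.1 gap 0.252
```

```bash
python3 -m handwheel '0 0 0 0 -0.01 0 0;0 0 0 0 0 0 0;0 0 0 0 0 0 0;0 0 0 0 0 0 0' 60 >/dev/null; python3 -c "from h import *;st()"
python3 -m handwheel '0 0 0 0 0 0 0.6;0 0 0 0 0 0 0.6;0 0 0 0 0 0 0.6;0 0 0 0 0 0 0.6;0 0 0 0 -0.08 0 0.6;0 0 0 0 -0.08 0 0.6;0 0 0 0 -0.08 0 0.6; 0 0 0 0 0 0 0.6' >/dev/null
python3 - <<'E'
from h import *
st();s=snap('side','s3');t=snap('top','t3')
im=np.hstack([cv2.resize(s['color'][170:230,160:240],(400,300),interpolation=2),cv2.resize(t['color'][100:160,170:270],(400,240),interpolation=2)[:,:] if 0 else cv2.resize(t['color'][100:160,170:250],(400,300),interpolation=2)])
cv2.imwrite('pics/c3.png',im[:,:,::-1])
for s in(s,t):
    P=cloud(s);c=s['color'].astype(int);Z=P[...,2];d=P[...,:2]-red;cx=d@ex;cy=d@ey
    m=(c[...,0]>110)&(c[...,1]<70)&(Z>.115)&(Z<.145)&(abs(cx)<.05)&(abs(cy)<.05)
    h,e=np.histogram(cy[m]*1000,np.arange(-30,31,2));print([(int(a),int(b)) for a,b in zip(e,h) if b])
E
```

```text
t 7.2 cx,cy 0.0013 -0.0017 z 0.1171 rpy [-8.980e+01 -1.000e-01 -1.003e+02] F cab 3.1 -4.3 -1.6 gap 0.243
t 8.0 cx,cy 0.0024 0.0003 z 0.2464 rpy [-8.910e+01  1.000e-01 -1.002e+02] F cab 0.9 0.3 0.6 gap 0.6
[(-16, 1), (-14, 4), (-12, 8), (-10, 18), (-8, 34), (-6, 15), (-4, 3), (0, 1), (2, 8), (4, 17), (6, 20), (8, 32), (10, 43), (12, 17)]
[(-12, 22), (-10, 18), (-8, 31), (-6, 24), (-4, 2), (4, 27), (6, 29), (8, 27), (10, 12), (12, 3)]
```

View pics/c3.png

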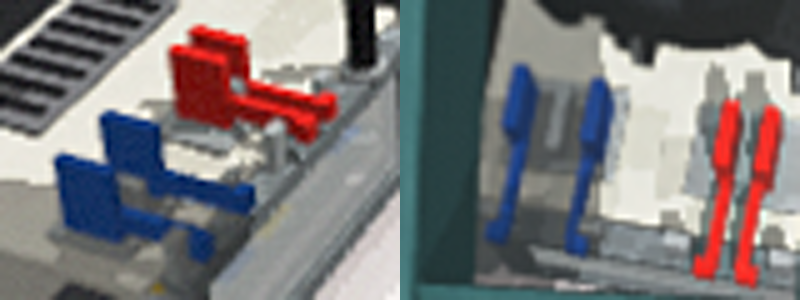

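```bash
python3 -m handwheel '0 0 0 -0.054 0 0 0.6;0 0 0 -0.054 0 0 0.6;0 0 0 -0.052 0 0 0.6;0 0 0 0 0 0 0.6;0 0 0 0 0 0 0.6;0 0 0 0 0 0 0.6' >/dev/null
python3 -c "from h import *;st()"
```

```text
t 8.7 cx,cy -0.0004 0.0787 z 0.2351 rpy [-9.010e+01 -1.000e-01 -1.003e+02] F cab 0.0 0.2 0.2 gap 0.599
```

Descend 120 mm to 0.115 and squeeze.

```bash
python3 -m handwheel '0 0 0 -0.002 0.06 0 0.6; 0 0 0 0 0.06 0 0.6; 0 0 0 0 0.06 0 0.6; 0 0 0 0 0.06 0 0.6;0 0 0 0 0 0 0.6;0 0 0 0 0 0 0.6' >/dev/null; python3 -c "from h import *;st()"
python3 -m handwheel '0 0 0 0 0 0 0;0 0 0 0 0 0 0;0 0 0 0 0 0 0;0 0 0 0 0 0 0;0 0 0 0 0 0 0;0 0 0 0 0 0 0;0 0 0 0 0 0 0;0 0 0 0 0 0 0;0 0 0 0 0 0 0' 60 >/dev/null; python3 -c "from h import *;st()"
python3 -m handwheel '0 0 0 0 0 0 0.6;0 0 0 0 0 0 0.6;0 0 0 0 0 0 0.6;0 0 0 0 0 0 0.6;0 0 0 0 -0.08 0 0.6;0 0 0 0 -0.08 0 0.6;0 0 0 0 -0.08 0 0.6; 0 0 0 0 0 0 0.6; 0 0 0 0 0 0 0.6' >/dev/null
python3 - <<'E'
from h import *
st();s=snap('side','s4');t=snap('top','t4')
for s in(s,t):
    P=cloud(s);c=s['color'].astype(int);Z=P[...,2];d=P[...,:2]-red;cx=d@ex;cy=d@ey
    for col in(0,2):
        o=.08*(col==2);z=(c[...,0]>110)&(c[...,1]<70) if col==0 else (c[...,2]>80)&(c[...,0]<70)&(c[...,2]-c[...,1]>30)
        m=z&(Z>.115)&(Z<.145)&(abs(cx)<.05)&(abs(cy-o)<.035)
        h,e=np.histogram((cy[m]-o)*1000,np.arange(-30,31,2));print(col,[(int(a),int(b)) for a,b in zip(e,h) if b])
E
```

```text
t 9.3 cx,cy -0.0003 0.0795 z 0.1159 rpy [ -90.1   -0.  -100.3] F cab -0.2 -0.7 0.4 gap 0.599
t 10.2 cx,cy 0.0009 0.0783 z 0.1214 rpy [ -89.7   -0.2 -100.3] F cab -3.6 -5.7 6.8 gap 0.233
t 11.1 cx,cy 0.0005 0.0811 z 0.2388 rpy [-8.970e+01  1.000e-01 -1.002e+02] F cab -0.0 0.3 -0.4 gap 0.601
0 [(-14, 5), (-12, 5), (-10, 23), (-8, 28), (-6, 13), (-4, 2), (0, 1), (2, 8), (4, 15), (6, 19), (8, 20), (10, 15), (12, 3)]
2 [(-16, 1), (-14, 4), (-12, 12), (-10, 21), (-8, 52), (-6, 33), (0, 3), (2, 8), (4, 20), (6, 30), (8, 46), (10, 60), (12, 1)]
0 [(-12, 19), (-10, 17), (-8, 30), (-6, 23), (4, 33), (6, 27), (8, 22), (10, 13)]
2 []
```

```bash
python3 -m handwheel '0 -0.0909 0 0.08 0 0 0.6; 0 0 0 0 0 0 0.6; 0 0 0 0 0 0 0.6; 0 0 0 0 0 0 0.6'  >/dev/null; python3 -c "from h import *;st()"
python3 -m handwheel '0 -0.0909 0 0 0 0 0.6; 0 -0.0909 0 0 0 0 0.6; 0 -0.0909 0 0 0 0 0.6; 0 -0.0909 0 0 0 0 0.6; 0 -0.0909 0 0 0 0 0.6; 0 -0.0909 0 0 0 0 0.6; 0 -0.0909 0 0 0 0 0.6; 0 -0.0909 0 0 0 0 0.6; 0 -0.0909 0 0 0 0 0.6; 0 -0.091 0 0 0 0 0.6; 0 0 0 0 0 0 0.6; 0 0 0 0 0 0 0.6' >/dev/null
python3 - <<'E'
from h import *
st()
for n in('side','top'):
    s=np.load(n+'.npz');P=cloud(s) if n=='side' else cloud(np.load('top.npz'));Z=P[...,2];d=P[...,:2]-red;cx=d@ex;cy=d@ey
    m=(Z>.104)&(Z<.16)&(cx<-.015)&(cx>-.08)&(cy>-.13)&(cy<.0)
    for q in np.c_[cx[m],cy[m],Z[m]][::4]: print(n,(q*1000).round().astype(int),end=' ')
    print()
E
```

```text
t 11.6 cx,cy -0.0006 0.0411 z 0.2347 rpy [-90.1   0.  -92.1] F cab 0.5 -0.6 -0.2 gap 0.6
t 12.8 cx,cy -0.0004 0.0413 z 0.2358 rpy [-90.    0.  -10.4] F cab 0.5 -0.3 -0.5 gap 0.598
side [-36 -61 154] side [-43 -67 152] side [-42 -60 153] side [-37 -55 152] side [-45 -58 152] side [-39 -54 150] side [-47 -59 149] side [-41 -55 148] side [-47 -64 144] side [-45 -58 144] side [-41 -55 143] side [-47 -62 140] side [-45 -58 139] side [-40 -56 136] side [-48 -61 135] side [-45 -56 135] side [-41 -55 132] side [-47 -61 130] side [-46 -59 128] side [-42 -57 126] side [-37 -56 123] side [-46 -58 123] side [-43 -54 122] side [-37 -56 117] side [-46 -57 118] side [-43 -54 117] side [-36 -57 110] side [-47 -56 114] side [-43 -54 111] side [-38 -57 105] side [-41 -56 104] side [-40 -26 119] side [-42 -22 120] side [-39 -19 118] side [-43 -30 113] side [-22  -8 117] side [-40 -21 114] side [-16  -5 115] side [-25  -7 116] side [-34 -10 117] side [-43 -20 113] side [-18  -6 113] side [-29  -5 116] side [-38  -7 117] side [-47  -9 118] side [-21  -4 112] side [-31  -5 114] side [-42  -5 117] side [-4
[... 235 characters left out ...]
op [-28  -5 119] top [-30  -7 119] top [-32  -8 120] top [-37  -4 121] top [-39  -7 119] top [-37 -61 157] top [-40 -55 154] top [-38 -63 154] top [-41 -18 120] top [-42 -53 154] top [-42 -61 158] top [-45  -6 117] top [-42 -22 119] top [-44 -56 155] top [-43 -64 157] top [-47  -8 118] top [-44 -25 119] top [-45 -58 154] top [-44 -66 155] top [-49 -11 119] top [-46 -23 117] top [-48 -57 154] top [-46 -66 153] top [-50 -11 118] top [-46 -23 108] top [-48 -57 148] top [-48 -65 151] top [-53  -9 117] top [-48 -57 138] top [-46 -65 136] top [-55  -5 114] top [-45 -50 106] top [-49 -61 133] top [-55 -12 109] top [-49 -57 121] top [-47 -65 120] top [-49 -59 114] top [-50 -59 108] top [-51 -66 106]
```

```bash
python3 -m handwheel '0 0 0 -0.0277 0 -0.0675 0.6; 0 0 0 -0.0277 0 -0.0675 0.6; 0 0 0 -0.0277 0 -0.0675 0.6; 0 0 0 0 0 0 0.6; 0 0 0 0 0.058 0 0.6; 0 0 0 0 0.058 0 0.6; 0 0 0 0 0.058 0 0.6; 0 0 0 0 0.058 0 0.6; 0 0 0 0 0 0 0.6; 0 0 0 0 0 0 0.6' >/dev/null;python3 -c "from h import *;st()"
python3 -m handwheel '0 0 0 0 0 0 0;0 0 0 0 0 0 0;0 0 0 0 0 0 0;0 0 0 0 0 0 0;0 0 0 0 0 0 0;0 0 0 0 0 0 0;0 0 0 0 0 0 0' 50 >/dev/null; python3 -c "from h import *;st()"
```

```text
t 13.8 cx,cy -0.0417 -0.06 z 0.1202 rpy [-90.    0.1 -10.3] F cab 1.4 0.6 0.2 gap 0.598
t 14.5 cx,cy -0.0407 -0.0605 z 0.1228 rpy [-90.   -0.2 -10.2] F cab -0.6 0.6 6.5 gap 0.148
```

```bash
python3 -m handwheel '0 0.0556 0 -0.0314 0 0.0014 0; 0 0.0556 0 -0.0314 0 0.0014 0; 0 0.0556 0 -0.0314 0 0.0014 0; 0 0.0556 0 -0.0314 0 0.0014 0;0 0 0 0 0 0 0;0 0 0 0 0 0 0' >/dev/null;python3 -c "from h import *;st()"
```

```text
t 15.1 cx,cy -0.1023 -0.0503 z 0.1228 rpy [-90.   -0.3 -30.3] F cab -0.1 -1.8 5.8 gap 0.152
```

```bash
python3 -m handwheel '0 0.0556 0 -0.0314 0 0.0014 0; 0 0.0556 0 -0.0314 0 0.0014 0; 0 0.0556 0 -0.0314 0 0.0014 0; 0 0.0556 0 -0.0314 0 0.0014 0;0 0.0556 0 -0.0314 0 0.0014 0;0 0 0 0 0 0 0;0 0 0 0 0 0 0' >/dev/null;python3 -c "from h import *;st()"
python3 -m handwheel '0 0.0556 0 -0.0314 0 0.0014 0; 0 0.0556 0 -0.0314 0 0.0014 0; 0 0.0556 0 -0.0314 0 0.0014 0; 0 0.0556 0 -0.0314 0 0.0014 0;0 0 0 0 0 0 0;0 0 0 0 0 0 0' >/dev/null;python3 -c "from h import *;st()"
```

```text
t 15.8 cx,cy -0.1696 -0.0076 z 0.1227 rpy [-90.   -0.  -55.3] F cab -5.4 0.3 9.9 gap 0.15
t 16.4 cx,cy -0.2046 0.0426 z 0.1227 rpy [-90.   -0.2 -75.3] F cab -3.0 -4.7 8.6 gap 0.145
```

```bash
python3 -m handwheel '0 0.0556 0 -0.0314 0 0.0014 0; 0 0.0556 0 -0.0314 0 0.0014 0; 0 0 0 0 0 0 0;0 0 0 0 0 0 0;0 0 0 0 0 0 0;0 0 0 0 0 0 0;0 0 0 0 0 0 0' >/dev/null
python3 - <<'E'
from h import *
st();s=snap('side','s5');t=snap('top','t5')
im=np.hstack([cv2.resize(s['color'][140:330,110:350],(480,380)),cv2.resize(t['color'][50:290,110:390],(320,380))])
cv2.imwrite('pics/c5.png',im[:,:,::-1])
e=ctrl.get_state()['eef_pos'][:2]-red;v=np.array([e@ex,e@ey])-[-.042,.12];print('r',np.hypot(*v),'ang',np.arctan2(-v[0],-v[1]))
E
```

```text
t 17.1 cx,cy -0.2153 0.0719 z 0.1227 rpy [-89.9  -0.1 -85.3] F cab -2.9 -3.4 9.4 gap 0.149
r 0.17985238642902204 ang 1.2996304754113164
```

View pics/c5.png

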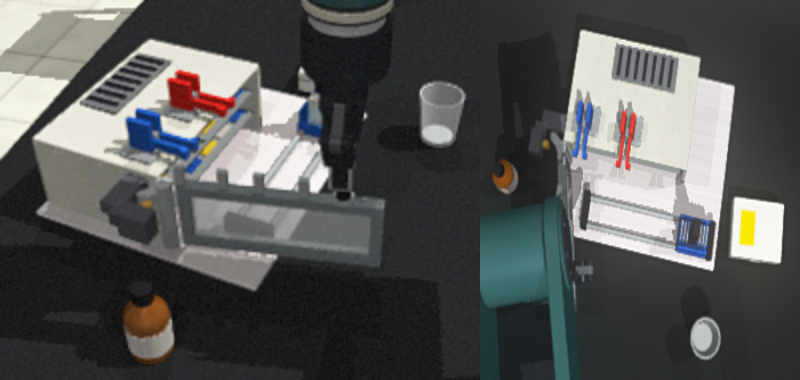

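```bash
python3 -c "from h import *;ctrl.sign_off();st()"
```

```text
the job is handed in; nothing more can be done
the job is handed in; nothing more can be done
```

The job is done and handed in at about 17 s of the 58 s. The hand-in gave no verdict, so the results below come from my own readings and pictures.

- **Carriage:** I pushed it with closed fingers until it met the far stop, where the force rose to about 13 N. The picture shows it against the stop. I did not read its position to the millimetre; the plate moved about 119 mm.
- **Catches:** I squeezed red first, then blue. After release, the side camera put both pairs' outer faces about ±12 mm from their middles, which is the shut size. The top camera confirmed this for red, but the arm hid blue at that moment. The last picture shows both still shut.
- **Gate:** I gripped the post at 50 N and swung it past the detent to about 1.30 rad, with a radius of 180 mm as it should be. That angle comes from the tool position. The gripper was still closed on the post at hand-in (opening 0.15).
- **Bystanders:** The bottle, slide box and beaker look unmoved in the last picture. I did not measure their positions.

A steady upward force of 6 to 10 N showed while gripping. I put this down to the pads swinging forward as they close. It is far below the limits.

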